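# Put the spice jar away in the lift-and-slide caddy

## Robot

A 7-joint arm with a two-finger parallel gripper is mounted at the origin on a cart in front of the work surface, level with it; the furniture and walls round the work are solid. World frame = base frame: x ahead of the robot, y to its left, z up, the work surface at z = 0. Lengths are in mm, angles in rad, forces in N, time in s.
With the tool pointing down it reaches from about 425 to 1025 mm from the base axis. Payload 9.4 kg.
Tool frame: the origin (TCP) lies at the very end of the fingers, on their centre line; the grasp point (between the pads) lies 19 mm behind it; z points along the fingers, y is the line along which they close (so a half turn about z gives the same grasp; the last joint's range is limited). The gripper opens to 93 mm and grips with 3 to 60 N. Pads are 15 mm wide; open, the fingers measure 128 mm over their backs; the gripper's body (75 mm by 188 mm) begins 65 mm behind the grasp point.
Start: joints at [1.085, 0.599, -0.003, 1.599, 0.002, 0.943, -0.08], TCP at [288.183, -665.263, 196.818] pointing down, gripper open.
Joint ranges: [-2.57, 2.57], [-0.35, 1.97], [-1.29, 1.29], [0.11, 2.56], [-1.05, 4.19], [0.11, 1.86], [-2.63, 2.63]. Speed limits (rad/s): [2.22, 2.22, 3.01, 3.01, 3.14, 3.14, 3.14].

## Interface

Orientations are given as a unit quaternion [w, x, y, z].
In Python, from cell import r gives the robot as it stands.
- The arm moves only by the tool move_arm, never from a script. Its argument "rows" is a list that holds one entry, the list of rows, each a list of 7 numbers: the turn, a rotation vector about the world's x, y, z in rad, then the shift along the world's x, y, z in mm, then the finger opening in mm, from 0 to 93. In form: [[[ax, ay, az, x, y, z, claw], ...]]. A call has 1 to 20 rows; each row shifts and turns the commanded pose from where the row before left it; what a row does not reach is not made up. A row lasts 1/8 s, in which the tool goes at most 62.5 mm and 10.7 degrees, less where a joint would pass 70% of its speed; a pose out of reach is approached as far as the arm can. A call with a gripper value outside its range is refused whole. The fingers move at their own pace and stop on an object; the grip force is fixed at half the most. Time passes only in rows, so rows that do not move let the fingers close. It gives the time, the measured TCP pose, the force, the opening and the grip force at its end, in the units of the state.
- r.observe(): the state, without advancing time (a new reading comes with each control period).
- r.get_image(name): name is "scene" or "side" or "wrist"; returns a dict with "img" (400x640x3 uint8, red, green, blue), "fx", "fy", "cx", "cy" (pixels), "extrinsics" (4x4, takes a point from camera to world coordinates). Camera axes: x right, y up, looking along -z (the intrinsics and any distortion apply to the point x, -y, -z); pixel columns grow to the right and rows downward; lengths in mm; the calibration is good to about 2 mm. A picture is of the moment at which its call begins. There is no depth.
- r.hand_in(): hands the job in; it is judged then, once.
Trained networks look in the newest picture that a camera, given by its name, has taken for a name from the list of things; names that differ only in an ending like _2 or _b are one class to them, and where a whole thing is asked for, a point or a joint stands for the part that bears it (a point fixed in the world has none). Each returns a list of dicts, best first, with "p" (0 to 1); they miss things now and then, are a little off and sometimes report something else, mostly with a low value. They report only what shows in the picture. A call takes as long as a camera call. They do not tell look-alikes from the thing itself.
- r.cut_out(camera, thing): "region" (400x640 bool, what is visible of it) and "box" ([left, top, right, bottom] in pixels, round what is visible of it).
The state is a dict: "t": time; "joint_positions": joint angles; "joint_vel": joint speeds; "tau": joint torques, N m; "eef_pos": TCP position; "orientation": TCP orientation; "ft_force": force on the tool from outside, world axes, zero at the start; "torque": the same for the moment, N m; "finger_gap": finger opening in mm; "finger_force": force on a finger pad.
Only numpy, scipy, OpenCV 4.12 (cv2) and the standard library are available. Lean on these libraries where they do the work, as an engineer would, in place of code of your own. Each camera call takes 0.05 s, during which the arm holds its last target. There are 200 camera calls.

## Task

The spice jar was left on the lid of the wooden caddy: stand it upright on the round cork mat for now, then take the lid by its tall handle, lift it over the two brass bumps and slide it all the way along until it lies flat on the closed part. Pick the jar up again and set it down gently, upright, in the open bay without dropping it. Lift and slide the lid back over the bumps so that it lies flat over the bay, then, without lifting it, tug it once towards the open side, firmly against the bumps, to check that they hold it; leave the things around it alone.

Things in the scene. Friction and masses are not known exactly. Their poses are not given: they have to be found in the camera images.
- caddy: Fixed wooden caddy, 298 mm long (its y), 112 mm wide (x), 117 mm high to its level rim. Origin on the worktop under the bay's centre; z up; the lid opens towards -y. From y = -54 to -222 mm it is a solid closed part with its top at rim height; at y > -54 mm is the bay (see bay_floor), shut by the lid. Corner posts stop the lid at both ends.
- bumps: Two brass bumps fixed on the rim, 8 mm long (y), 7 mm high, at caddy y = -67 to -75 mm near both long edges (x = +-30 to +-46 mm). This entry's origin and axes are the caddy's, not at the bumps themselves. They are rigid: at home the lid has up to 5 mm play along y before its edge meets them; a tug of some 5 to 12 N brings it firmly against them.
- lid: Loose wooden lid, 110 (x) by 128 (y) by 8 mm, 0.3 kg; origin at the centre of its board's underside, axes as the caddy's. Its skirts hook under the side rails: it slides along caddy y, rises 19 mm at most, never comes off. Home: caddy x = 0, y = -3 to +2, z = 117 mm, blocked by the bumps unless raised over 7 mm. Raise it about 13 mm, slide, lower; it stays where it is put.
- lid_handle (a point): Place to grip on the lid's handle, an upright board 14 mm thick (lid y), 60 mm wide (lid x), rising from 8 to 100 mm above the lid's underside. This point is 80 mm above the lid's underside (20 mm below the handle's top), at lid x = 0, y = -8 mm. Axes as the lid's.
- spice_mid (a point): Centre, half-way up, of the spice jar on the lid: glass with a coloured paper label and a black cap, round, 41 mm across all the way up, 105 mm tall, 0.11 kg; z up through the cap. It starts upright on the lid, on the +y side of the handle and so near it (about 7 to 10 mm) that fingers fit only on its lid +x and -x sides.
- mat_top (a point): Centre of the top face of the fixed round cork mat, 100 mm diameter, 6 mm thick, on the worktop.
- open_place (a point): Where the lid's origin is when it lies open, flat on the closed part past the bumps: caddy x = 0, y = -143.5 mm (free play about 4 mm either way), z = 117 mm. Axes as the caddy's.
- bay_floor (a point): Centre of the bay's floor, 8 mm above the worktop at caddy x = y = 0. The bay is an open-topped well 62 mm wide (caddy x), 108 mm long (caddy y), 109 mm deep: beside a standing jar there is room for fingers only on the +y and -y sides. Axes as the caddy's.
- apple: Loose red apple, 80 mm, on the worktop; bystander. Origin at its underside.
- lemon: Loose lemon, 78 mm long, behind the cork mat; bystander. Origin at its underside.
- tin: Loose tomato tin, 75 mm across, 58 mm high, behind the caddy; bystander. Origin at its underside.
- jam: Loose clip-top jar, 85 mm across, 69 mm high, behind the caddy; bystander. Origin at its underside.
- mug: Loose pink mug, 98 mm high, left of the caddy; bystander. Origin at its underside.
Mind the look-alikes: they are no part of the job. Leave any blue or green look-alike of the part that bears spice_mid alone.

How it is judged:
By the outcome, as a careful person would: the job done as asked, in the order asked, and still so for the second after the job is handed in, with the robot touching nothing.
It also fails if it takes over 72 s, if anything falls off the work surface, if the arm or the gripper's body presses on something with over 40 N, if the wrist force passes 120 N, or if a joint passes its speed limit or range.

## Working session

There is one attempt and no reset: what is moved stays moved. The work goes in short steps, Python scripts to look and compute and a tool call to move; the robot and the scene stay as the last step left them, time stands still between calls to the robot, and variables do not carry over. Pictures are saved under pics/ and viewed, at most 12 in all, crops included, and the job is handed in when it is done.

Besides the shell and the picture viewer there is one more tool, called after "Request:" as name(argument=value, ...), one argument or row to a line, values as JSON. move_arm: Moves the arm, as the interface text tells. Its arguments: {"type":"object","properties":{"rows":{"type":"array"}},"required":["rows"]}

```bash
mkdir -p pics; ls; cat > h.py <<'E'
from cell import r
import numpy as np, cv2
def get(n):
    d=r.get_image(n); return d
def ray(d,u,v):
    E=np.array(d["extrinsics"]); c=np.array([(u-d["cx"])/d["fx"],-(v-d["cy"])/d["fy"],-1.])
    return E[:3,3],E[:3,:3]@c
def atz(d,u,v,z):
    o,k=ray(d,u,v); return o+k*(z-o[2])/k[2]
def tri(obs):
    A=np.zeros((3,3));b=np.zeros(3)
    for d,u,v in obs:
        o,k=ray(d,u,v);k=k/np.linalg.norm(k);P=np.eye(3)-np.outer(k,k);A+=P;b+=P@o
    return np.linalg.solve(A,b)
def proj(d,p):
    E=np.linalg.inv(np.array(d["extrinsics"]));c=E[:3,:3]@np.array(p)+E[:3,3]
    return d["cx"]+d["fx"]*c[0]/-c[2], d["cy"]-d["fy"]*c[1]/-c[2]
def save(d,n): cv2.imwrite("pics/"+n,d["img"][:,:,::-1])
E
python3 - <<'E'
from h import *
print(r.observe())
for n in("scene","side"):
    d=get(n); save(d,n+"0.png"); print(n,{k:v for k,v in d.items() if k!="img"})
    for t in("caddy","bumps","lid","lid_handle","spice_mid","mat_top"):
        try:
            for o in r.cut_out(n,t)[:4]: print(t,round(o["p"],2),o["box"],o["region"].sum())
        except Exception as e: print(t,e)
E
```

```text
pics
{'t': 0.0, 'joint_positions': array([ 1.08530698,  0.60017451, -0.00250735,  1.60012404,  0.00180606,
        0.94289847, -0.07979029]), 'joint_vel': array([-7.87678931e-04, -1.46023212e-03,  4.91644510e-04, -1.96431065e-04,
       -2.94198572e-04, -1.73998597e-03,  9.63249751e-05]), 'tau': array([ 4.35693946e-04, -7.65072083e+01,  1.49676584e+00, -2.52354491e+01,
       -5.24849701e-02,  1.67088106e-02,  1.56820374e-04]), 'eef_pos': array([ 287.93529354, -664.79908314,  195.92692978]), 'orientation': array([-7.62813948e-04,  9.79179438e-01,  2.02995039e-01, -2.45624427e-04]), 'ft_force': array([-0.59557778, -0.02251635, -0.63389271]), 'torque': array([-0.00693766, -0.03793015, -0.02185859]), 'finger_force': 0.0, 'finger_gap': 92.95987654374889}
scene {'fx': 391.66781260458026, 'fy': 391.66781260458026, 'cx': 316.9105692280293, 'cy': 195.4412021855629, 'extrinsics': array([[-3.84926339e-01,  6.25324899e-01, -6.78822867e-01,
        -1.37866713e+02],
       [-9.22687078e-01, -2.43261704e-01,  2.99119207e-01,
         3.35533700e+02],
       [ 2.19150808e-02,  7.41479948e-01,  6.7
[... 590 characters left out ...]
de {'fx': 405.55962524603217, 'fy': 405.55962524603217, 'cx': 313.41993008078816, 'cy': 199.97676893867825, 'extrinsics': array([[-1.21708103e-01,  8.69681290e-01, -4.78373903e-01,
        -9.15588311e+00],
       [-9.92559004e-01, -1.08440538e-01,  5.53829674e-02,
         9.26838170e+01],
       [-3.70959309e-03,  4.81554881e-01,  8.76408087e-01,
         1.07308545e+03],
       [ 0.00000000e+00,  0.00000000e+00,  0.00000000e+00,
         1.00000000e+00]])}
lid 0.62 [249.1, 190.4, 302.1, 250.8] 1767
lid_handle 0.57 [248.8, 193.6, 300.6, 246.3] 1675
spice_mid 0.93 [230.7, 258.4, 251.3, 283.3] 399
spice_mid 0.6 [365.8, 210.8, 385.7, 239.4] 417
spice_mid 0.58 [240.3, 188.6, 360.5, 261.2] 3553
```

```bash
python3 -c "
import cv2,numpy as np
a=cv2.imread('pics/scene0.png');b=cv2.imread('pics/side0.png')
cv2.imwrite('pics/both0.png',cv2.resize(np.vstack([a,b]),None,fx=.75,fy=.75))"
```

```text
(no output)
```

View pics/scene0.png

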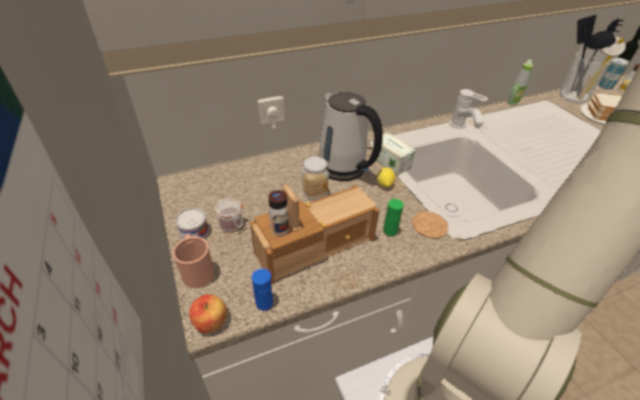

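View pics/side0.png

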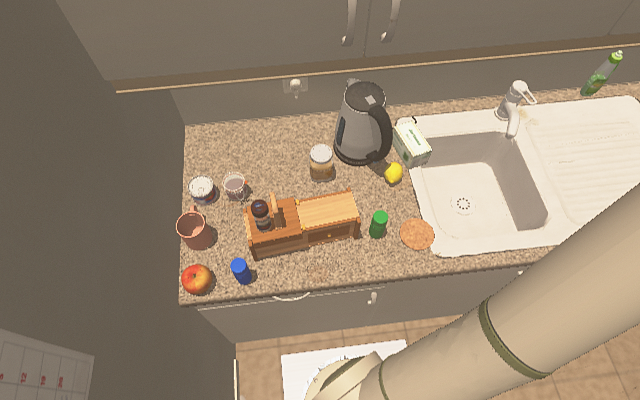

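```bash
python3 - <<'E'
from h import *
D={n:get(n) for n in("scene","side")}
a=D["scene"]["img"][170:320,240:460];b=D["side"]["img"][170:290,220:440]
im=np.vstack([cv2.resize(a,(550,375),interpolation=cv2.INTER_CUBIC)[:300],cv2.resize(b,(550,300),interpolation=cv2.INTER_CUBIC)])
cv2.imwrite("pics/c1.png",im[:,:,::-1])
for n in D:
    d=D[n]
    for t in("mat_top","spice_mid"):
        for o in r.cut_out(n,t)[:5]:
            v,u=np.nonzero(o["region"]); z=6 if t[0]=="m" else 177.5
            print(n,t,round(o["p"],2),u.mean(),v.mean(),atz(d,u.mean(),v.mean(),z).round())
s=D["scene"];q=D["side"]
print("jar mid tri",tri([(s,278,214),(q,262,215)]))
print("mat tri",tri([(s,431,225),(q,417,234)]))
E
```

```text
scene mat_top 0.42 323.01020007846216 231.87132208709298 [508.  30.   6.]
scene spice_mid 0.84 261.7453580901857 289.17506631299733 [277. 257. 178.]
scene spice_mid 0.66 277.65233415233416 211.95331695331694 [456. 167. 178.]
scene spice_mid 0.63 392.2996575342466 217.36986301369862 [349. -60. 178.]
side mat_top 0.97 416.5448028673835 233.0215053763441 [ 429. -255.    6.]
side mat_top 0.3 261.0560344827586 214.45474137931035 [544. 184.   6.]
side spice_mid 0.85 261.3757700205339 214.68377823408625 [454. 169. 178.]
side spice_mid 0.77 377.6952380952381 223.46666666666667 [ 395. -112.  178.]
side spice_mid 0.57 240.42857142857142 269.6961038961039 [319. 225. 178.]
side spice_mid 0.37 393.63573883161513 171.73883161512026 [ 537. -183.  178.]
jar mid tri [455.42208839 167.14307384 172.35790712]
mat tri [ 425.15502465 -257.3931609     4.37835014]
```

View pics/c1.png

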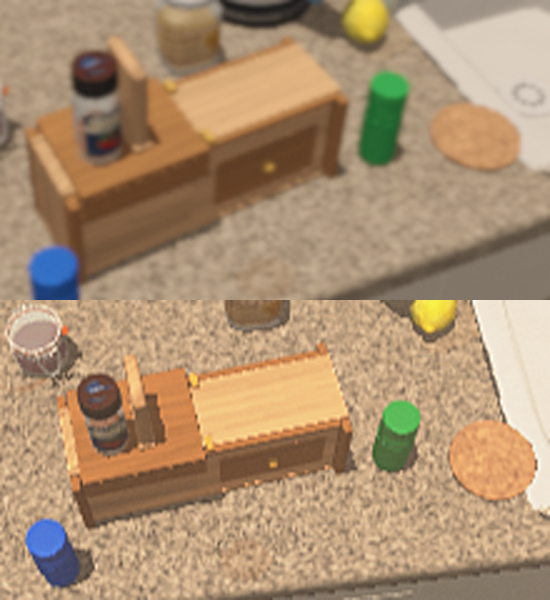

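```bash
python3 - <<'E'
from h import *
s=get("scene");q=get("side")
c=lambda u,v:(240+u/2.5,170+v/2.5); e=lambda u,v:(220+u/2.5,170+(v-300)/2.5)
for n,a,b in(("far",c(170,87),e(193,380)),("near",c(207,137),e(207,441))):
    print(n,tri([(s,*a),(q,*b)]).round(1),atz(s,*a,121).round(1),atz(q,*b,121).round(1))
for u,v in((170,87),(207,137)):pass
print("near rim line", [atz(q,*e(*p),117).round(1) for p in((85,490),(347,445))], [atz(s,*c(*p),117).round(1) for p in((75,203),(345,112))])
print("board top edge of bay -y", [atz(q,*e(*p),125).round(1) for p in((188,371),(205,453))])
print("handle top",[atz(q,*e(*p),217).round(1) for p in((130,360),(146,394))],[atz(s,*c(*p),217).round(1) for p in((117,42),(140,75))])
E
```

```text
far [507.9  75.4 122.6] [508.2  74.  121. ] [509.8  76.3 121. ]
near [435.1  67.9 120.6] [432.8  66.9 121. ] [436.5  69.3 121. ]
near rim line [array([399.3, 197.8, 117. ]), array([416. , -74.3, 117. ])] [array([405.6, 203.9, 117. ]), array([418.1, -72. , 117. ])]
board top edge of bay -y [array([519.1,  80.5, 125. ]), array([421.5,  72.9, 125. ])]
handle top [array([487. , 136.4, 217. ]), array([447.9, 124. , 217. ])] [array([484.9, 134.2, 217. ]), array([437.4, 130.2, 217. ])]
```

The jar meant is the glass one with the label and black cap on the lid (scene 278,213; side 262,215). Blue (262,290) and green (392,217) are the look-alikes standing on the worktop. Moving above the caddy for a closer wrist look.

Request:
move_arm(
  rows=[
    [[0, 0, 0.077, 22, 50, 20, 93], [0, 0, 0.077, 22, 50, 20, 93], [0, 0, 0.077, 22, 50, 20, 93], [0, 0, 0.077, 22, 50, 20, 93], [0, 0, 0.077, 22, 50, 20, 93], [0, 0, 0.077, 22, 50, 20, 93], [0, 0, 0.077, 22, 50, 20, 93], [0, 0, 0.077, 22, 50, 20, 93], [0, 0, 0.077, 0, 52, 5, 93], [0, 0, 0.077, 0, 52, 5, 93], [0, 0, 0.077, 0, 52, 5, 93], [0, 0, 0.077, 0, 52, 5, 93], [0, 0, 0.077, 0, 52, 5, 93], [0, 0, 0.077, 0, 52, 5, 93], [0, 0, 0.077, 0, 52, 5, 93], [0, 0, 0.077, 0, 52, 5, 93], [0, 0, 0, 0, 0, 0, 93], [0, 0, 0, 0, 0, 0, 93]],
  ],
)

```text
t: 3.35
eef_pos: [464.2, 150.1, 396.7]
orientation: [0.0, 0.682, 0.731, -0.0]
ft_force: [1.1, -0.4, 0.2]
finger_gap: 93.0
finger_force: 0.0
```

```bash
cat >> h.py <<'E'
from scipy.spatial.transform import Rotation as R
def st():
    o=r.observe(); w=o["orientation"]; M=R.from_quat([w[1],w[2],w[3],w[0]]).as_matrix()
    print("t",round(o["t"],2),"tcp",o["eef_pos"].round(1),"yawY",np.degrees(np.arctan2(M[1,1],M[0,1])).round(2),"z",M[:,2].round(3),"gap",round(o["finger_gap"],1),"F",o["ft_force"].round(1),"grip",o["finger_force"],"j",o["joint_positions"].round(2)); return o
E
python3 - <<'E'
from h import *
st(); w=get("wrist"); save(w,"w1.png"); print(w["extrinsics"],w["fx"],w["cx"],w["cy"])
for t in("lid_handle","spice_mid","bumps","lid"):
    for o in r.cut_out("wrist",t)[:3]: print(t,round(o["p"],2),o["box"])
E
```

```text
t 3.35 tcp [464.2 150.1 396.7] yawY 3.98 z [-0.    -0.001 -1.   ] gap 93.0 F [ 1.1 -0.4  0.2] grip 0.0 j [ 0.11  0.16 -0.63  1.82  0.1   1.2  -0.48]
[[ 9.97585895e-01 -6.73033904e-02 -1.71065801e-02  4.59744560e+02]
 [ 6.94191251e-02  9.59997937e-01  2.71265454e-01  2.24955182e+02]
 [-1.83480311e-03 -2.71798114e-01  9.62352544e-01  5.84007721e+02]
 [ 0.00000000e+00  0.00000000e+00  0.00000000e+00  1.00000000e+00]] 285.4530233444799 321.88034826765073 202.05706761966266
lid_handle 0.94 [286.8, 135.3, 357.8, 215.1]
spice_mid 0.91 [296.8, 150.3, 328.1, 186.1]
spice_mid 0.72 [246.6, 95.8, 282.0, 119.2]
spice_mid 0.54 [300.2, 320.7, 309.4, 323.3]
bumps 0.53 [297.5, 213.3, 348.8, 220.2]
lid 0.69 [286.5, 135.2, 358.0, 211.0]
```

View pics/w1.png

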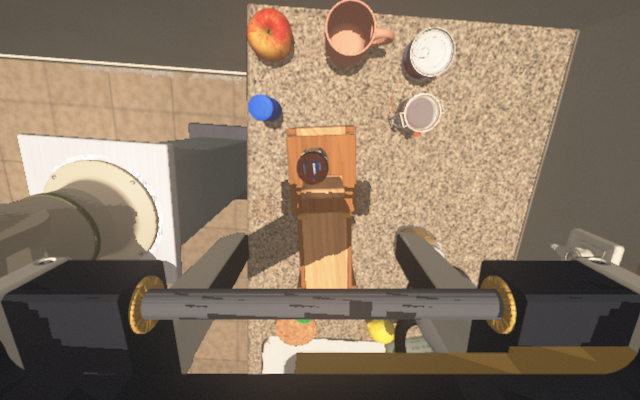

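```bash
python3 - <<'E'
from h import *
w=get("wrist"); im=w["img"]
o=r.cut_out("wrist","spice_mid")[0]; b=o["box"]; print(b)
cv2.imwrite("pics/w2.png",cv2.resize(im[115:300,270:390],(480,740)[::1],interpolation=cv2.INTER_CUBIC)[:600,:,::-1])
print("cap top",atz(w,312,166,230).round(1))
print("bump L,R",atz(w,300,217,121),atz(w,346,217,121))
print("+y end", atz(w,287,128,117),atz(w,354,127,117))
E
```

```text
[298.4, 148.1, 326.9, 187.3]
cap top [450.8 170.4 230. ]
bump L,R [432.56761983  64.94235828 121.        ] [511.0915293   70.33242197 121.        ]
+y end [404.76168592 210.76374084 117.        ] [510.52017776 219.50352257 117.        ]
```

View pics/w2.png

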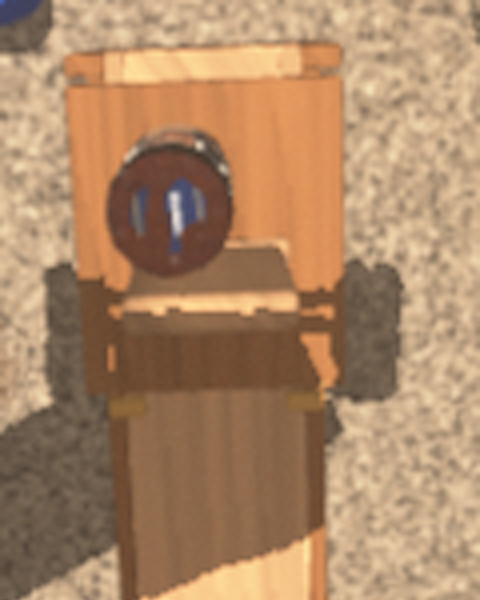

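```bash
python3 - <<'E'
from h import *
w=get("wrist")
c=lambda u,v:(270+u/4,115+v/4)
g=lambda z,*P:[atz(w,*c(*p),z).round(1)[:2] for p in P]
print("cap",g(230,(170,213)))
b=g(122,(127,404),(305,400)); print("bumps",b)
h=g(217,(122,303),(298,300)); print("handle",h)
l=g(125,(68,87),(342,80),(88,390),(343,383));print("lid board",l)
k=g(117,(112,420),(327,418));print(k)
for a,e in(b,h,l[:2],l[2:],(l[2],l[0]),(l[3],l[1])):print(np.hypot(*(e-a)),np.degrees(np.arctan2(*(e-a)[::-1])))
E
```

```text
cap [array([451.5, 168. ])]
bumps [array([435.6,  67.7]), array([511.1,  74.7])]
handle [array([437.2, 135. ]), array([495.1, 140. ])]
lid board [array([406.1, 198.1]), array([513.1, 208.1]), array([419. ,  73.8]), array([526.1,  84.3])]
[array([429.2,  58.3]), array([521.9,  65.6])]
75.82380892569299 5.297048104596793
58.11548846908201 4.9355776378677305
107.46627377926528 5.339236803737584
107.61347499267926 5.599339336520569
124.96759579987125 95.92501220476504
124.4806812320691 95.99455071109874
```

Request:
move_arm(
  rows=[
    [[0, 0, 0.025, -6, 9, -30, 93], [0, 0, 0, -6, 9, -40, 93], [0, 0, 0, 0, 0, -50, 93], [0, 0, 0, 0, 0, -46, 93], [0, 0, 0, 0, 0, -30, 93], [0, 0, 0, 0, 0, -10, 93], [0, 0, 0, 0, 0, 0, 93]],
  ],
)

```text
t: 4.62
eef_pos: [452.3, 168.8, 190.9]
orientation: [-0.0, 0.673, 0.74, -0.0]
ft_force: [-0.6, -0.1, -0.6]
finger_gap: 93.0
finger_force: 0.0
```

```bash
python3 - <<'E'
from h import *
st()
D=[get(n) for n in("scene","side","wrist")]
for d,n in zip(D,("scene","side","wrist")):
  for o in r.cut_out(n,"spice_mid")[:3]: print(n,round(o["p"],2),o["box"])
a=D[0]["img"][160:310,220:360];b=D[1]["img"][140:290,190:330];c=D[2]["img"][100:400:2,180:460:2]
im=np.hstack([cv2.resize(x,(266,285)) for x in(a,b,c)]);cv2.imwrite("pics/g1.png",im[:,:,::-1])
E
```

```text
t 4.62 tcp [452.3 168.8 190.9] yawY 5.45 z [-0. -0. -1.] gap 93.0 F [-0.6 -0.1 -0.6] grip 0.0 j [-0.02  0.37 -0.59  2.12  0.31  0.73 -0.72]
scene 0.9 [251.0, 270.7, 274.4, 310.4]
scene 0.73 [268.5, 194.8, 286.5, 233.9]
scene 0.57 [384.7, 201.0, 404.8, 237.4]
side 0.56 [233.6, 257.5, 251.0, 281.4]
wrist 0.78 [208.5, 97.8, 267.8, 137.8]
```

View pics/g1.png

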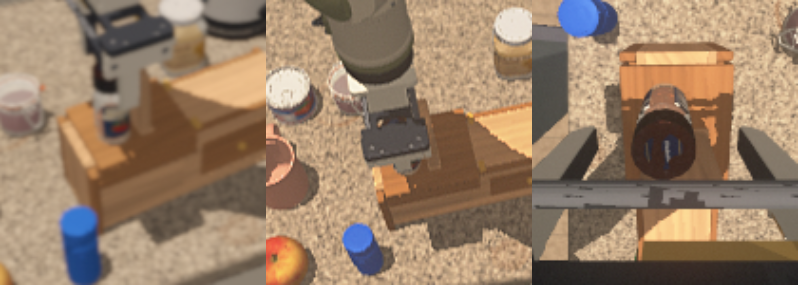

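Request:
move_arm(
  rows=[
    [[0, 0, 0, 0, 0, 0, 60], [0, 0, 0, 0, 0, 0, 45], [0, 0, 0, 0, 0, 0, 36], [0, 0, 0, 0, 0, 0, 30], [0, 0, 0, 0, 0, 0, 30], [0, 0, 0, 0, 0, 0, 30], [0, 0, 0, 0, 0, 5, 30], [0, 0, 0, 0, 0, 15, 30], [0, 0, 0, 0, 0, 20, 30]],
  ],
)

```text
t: 6.05
eef_pos: [452.0, 168.8, 231.8]
orientation: [-0.0, 0.673, 0.74, -0.0]
ft_force: [0.9, -0.7, -1.5]
finger_gap: 40.4
finger_force: 30.0
```

Request:
move_arm(
  rows=[
    [[0, 0, 0, 0, 0, 50, 30], [0, 0, 0, 0, 0, 50, 30], [0, 0, 0, -2.8, -47.2, 0, 30], [0, 0, 0, -2.8, -47.2, 0, 30], [0, 0, 0, -2.8, -47.2, 0, 30], [0, 0, 0, -2.8, -47.2, 0, 30], [0, 0, 0, -2.8, -47.2, 0, 30], [0, 0, 0, -2.8, -47.2, 0, 30], [0, 0, 0, -2.8, -47.2, 0, 30], [0, 0, 0, -2.8, -47.2, 0, 30], [0, 0, 0, -2.8, -47.2, 0, 30], [0, 0, 0, 0, 0, -50, 30], [0, 0, 0, 0, 0, -50, 30], [0, 0, 0, 0, 0, -50, 30], [0, 0, 0, 0, 0, -50, 30], [0, 0, 0, 0, 0, -32, 30], [0, 0, 0, 0, 0, -14, 30], [0, 0, 0, 0, 0, 0, 30]],
  ],
)

```text
t: 8.3
eef_pos: [427.2, -256.1, 85.0]
orientation: [-0.0, 0.673, 0.74, -0.0]
ft_force: [-0.3, 0.3, -0.4]
finger_gap: 40.1
finger_force: 30.0
```

```bash
python3 - <<'E'
from h import *
st()
D=[get(n) for n in("scene","side","wrist")]
a=D[0]["img"][150:300,350:490];b=D[1]["img"][150:300,340:480];c=D[2]["img"][100:400:2,180:460:2]
im=np.hstack([cv2.resize(x,(266,285)) for x in(a,b,c)]);cv2.imwrite("pics/g2.png",im[:,:,::-1])
E
```

```text
t 8.3 tcp [ 427.2 -256.1   85. ] yawY 5.45 z [-0.  0. -1.] gap 40.1 F [-0.3  0.3 -0.4] grip 29.96764786541462 j [ 0.61  0.52 -0.26  2.2   0.29  0.46  0.22]
```

View pics/g2.png

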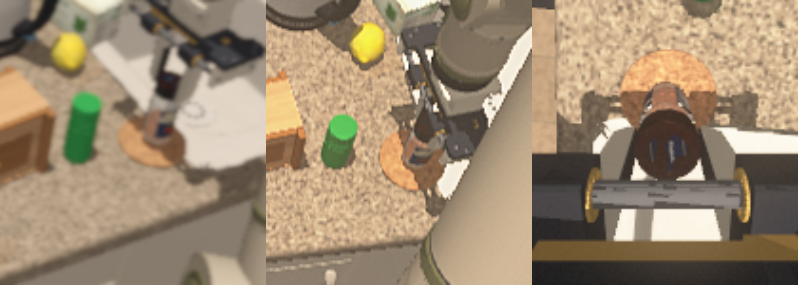

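Request:
move_arm(
  rows=[
    [[0, 0, 0, 0, 0, -6, 30], [0, 0, 0, 0, 0, -4, 30], [0, 0, 0, 0, 0, -2, 30], [0, 0, 0, 0, 0, -1, 30], [0, 0, 0, 0, 0, 0, 30]],
  ],
)

```text
t: 9.07
eef_pos: [427.0, -256.1, 71.8]
orientation: [-0.0, 0.673, 0.74, -0.0]
ft_force: [0.8, -0.3, -1.6]
finger_gap: 40.2
finger_force: 30.0
```

Request:
move_arm(
  rows=[
    [[0, 0, 0, 0, 0, -0.7, 30], [0, 0, 0, 0, 0, 0, 30]],
  ],
)

```text
t: 9.32
eef_pos: [427.0, -256.3, 71.7]
orientation: [0.0, 0.673, 0.74, -0.0]
ft_force: [-2.2, 0.2, 8.3]
finger_gap: 39.8
finger_force: 30.0
```

Request:
move_arm(
  rows=[
    [[0, 0, 0, 0, 0, 0, 46], [0, 0, 0, 0, 0, 0, 60], [0, 0, 0, 0, 0, 0, 75], [0, 0, 0, 0, 0, 0, 75], [0, 0, 0, 0, 0, 20, 75], [0, 0, 0, 0, 0, 52, 75], [0, 0, 0, 0, 0, 52, 70], [0, 0, 0.131, 0, 0, 52, 70], [0, 0, 0.131, 0, 0, 52, 70], [0, 0, 0.131, 0, 0, 40, 70], [0, 0, 0.131, 4.4, 43.5, 0, 70], [0, 0, 0.131, 4.4, 43.5, 0, 70], [0, 0, 0.131, 4.4, 43.5, 0, 70], [0, 0, 0.131, 4.4, 43.5, 0, 70], [0, 0, 0.131, 4.4, 43.5, 0, 70], [0, 0, 0.131, 4.4, 43.5, 0, 70], [0, 0, 0.131, 4.4, 43.5, 0, 70], [0, 0, 0.131, 4.4, 43.5, 0, 70], [0, 0, 0.131, 4.4, 43.5, 0, 70], [0, 0, 0, 0, 0, 0, 70]],
  ],
)

```text
t: 11.82
eef_pos: [466.2, 138.6, 339.2]
orientation: [-0.0, -0.051, 0.999, 0.001]
ft_force: [0.3, -0.8, -0.9]
finger_gap: 70.0
finger_force: 0.0
```

```bash
python3 - <<'E'
from h import *
st()
w=get("wrist")
D=[get("scene"),get("side")]
a=D[0]["img"][150:300,350:490];b=D[1]["img"][150:300,340:480]
for o in r.cut_out("scene","spice_mid")[:4]: print("scene",round(o["p"],2),o["box"])
im=np.hstack([cv2.resize(x,(280,300)) for x in(a,b)]); im=np.vstack([im,cv2.resize(w["img"][100:280,160:496],(560,300))]);cv2.imwrite("pics/g3.png",im[:,:,::-1])
E
```

```text
t 11.82 tcp [466.2 138.6 339.2] yawY 95.86 z [-0.     0.002 -1.   ] gap 70.0 F [ 0.3 -0.8 -0.9] grip 0.0 j [ 0.33  0.25 -0.9   1.9   0.22  1.09  1.01]
scene 0.95 [251.9, 270.9, 272.2, 309.4]
scene 0.8 [381.3, 198.7, 404.4, 235.4]
scene 0.69 [422.2, 191.7, 448.3, 228.3]
```

View pics/g3.png

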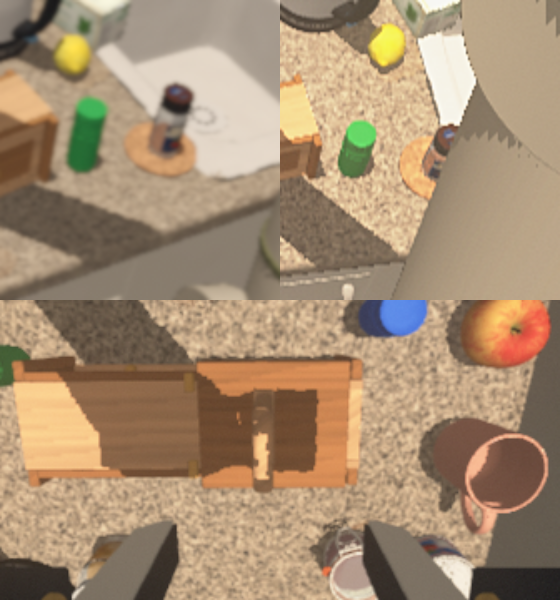

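```bash
python3 - <<'E'
from h import *
st()
w=get("wrist")
c=lambda u,v:(160+u*.6,100+(v-300)*.6)
g=lambda z,*P:[atz(w,*c(*p),z).round(1)[:2] for p in P]
a,b=g(217,(262,392),(262,486));print("handle top ends",a,b,(a+b)/2,np.hypot(*(a-b)),np.degrees(np.arctan2(*(b-a)[::-1])))
a,b=g(122,(189,382),(193,468));print("bumps",a,b,(a+b)/2)
l=g(125,(198,360),(350,360),(202,488),(348,486));print(l,sum(l)/4)
E
```

```text
t 12.03 tcp [466.5 134.1 338.9] yawY 95.37 z [-0.    -0.001 -1.   ] gap 70.1 F [-0.3 -0.2  0. ] grip 0.0 j [ 0.34  0.25 -0.9   1.91  0.22  1.09  1.01]
handle top ends [426.9 124.7] [490.2 130.4] [458.55 127.55] 63.556116936137634 5.145458167938819
bumps [434.8  62.2] [509.3  69.3] [472.05  65.75]
[array([415.9,  69.2]), array([404.2, 193.7]), array([526. ,  78.6]), array([512., 207.])] [464.525 137.125]
```

Request:
move_arm(
  rows=[
    [[0, 0, 0, 0.5, 0, -50, 60], [0, 0, 0, 0, 0, -50, 60], [0, 0, 0, 0, 0, -40, 60], [0, 0, 0, 0, 0, -20, 60], [0, 0, 0, 0, 0, 0, 60], [0, 0, 0, 0, 0, 0, 40], [0, 0, 0, 0, 0, 0, 30], [0, 0, 0, 0, 0, 0, 20], [0, 0, 0, 0, 0, 0, 10], [0, 0, 0, 0, 0, 0, 5], [0, 0, 0, 0, 0, 0, 5]],
  ],
)

```text
t: 13.45
eef_pos: [467.1, 135.0, 179.2]
orientation: [-0.0, -0.048, 0.999, -0.0]
ft_force: [-0.3, -2.1, 2.9]
finger_gap: 14.0
finger_force: 30.0
```

```bash
python3 - <<'E'
from h import *
st()
E
```

```text
t 13.45 tcp [467.1 135.  179.2] yawY 95.5 z [-0.    -0.001 -1.   ] gap 14.0 F [-0.3 -2.1  2.9] grip 29.98924344778061 j [ 0.19  0.44 -0.79  2.12  0.45  0.76  0.77]
```

Request:
move_arm(
  rows=[
    [[0, 0, 0, 0, 0, 4, 5], [0, 0, 0, 0, 0, 5, 5], [0, 0, 0, 0, 0, 4, 5], [0, 0, 0, 0, 0, 0, 5], [0, 0, 0, 0, 0, 0, 5]],
  ],
)

```text
t: 14.08
eef_pos: [467.1, 135.4, 192.1]
orientation: [0.0, -0.048, 0.999, 0.0]
ft_force: [0.3, 0.2, -2.9]
finger_gap: 13.7
finger_force: 30.0
```

Request:
move_arm(
  rows=[
    [[0, 0, 0, 1.0, -10.7, 0, 5], [0, 0, 0, 1.0, -10.7, 0, 5], [0, 0, 0, 1.4, -15, 0, 5], [0, 0, 0, 1.4, -15, 0, 5], [0, 0, 0, 1.4, -15, 0, 5]],
  ],
)

```text
t: 14.7
eef_pos: [473.3, 67.6, 192.1]
orientation: [-0.0, -0.048, 0.999, -0.0]
ft_force: [0.3, 0.3, -3.5]
finger_gap: 13.5
finger_force: 30.0
```

Sliding freely; rest of the way is (7.2, -76).

Request:
move_arm(
  rows=[
    [[0, 0, 0, 1.5, -16, 0, 5], [0, 0, 0, 1.5, -16, 0, 5], [0, 0, 0, 1.5, -16, 0, 5], [0, 0, 0, 1.4, -14, 0, 5], [0, 0, 0, 0.8, -9, 0, 5], [0, 0, 0, 0.5, -5, 0, 5], [0, 0, 0, 0, 0, 0, 5], [0, 0, 0, 0, 0, 0, 5]],
  ],
)

```text
t: 15.7
eef_pos: [480.5, -6.4, 192.2]
orientation: [0.0, -0.048, 0.999, 0.0]
ft_force: [-0.4, -0.2, -2.4]
finger_gap: 13.7
finger_force: 30.0
```

```bash
python3 - <<'E'
from h import *
st()
E
```

```text
t 15.7 tcp [480.5  -6.4 192.2] yawY 95.55 z [ 0.  0. -1.] gap 13.7 F [-0.4 -0.2 -2.4] grip 29.98834937810898 j [ 0.5   0.41 -0.8   2.12  0.42  0.78  1.09]
```

Request:
move_arm(
  rows=[
    [[0, 0, 0, 0, 0, -5, 5], [0, 0, 0, 0, 0, -4, 5], [0, 0, 0, 0, 0, -3, 5], [0, 0, 0, 0, 0, -1, 5], [0, 0, 0, 0, 0, -0.5, 5], [0, 0, 0, 0, 0, 0, 5]],
  ],
)

```text
t: 16.45
eef_pos: [480.3, -6.9, 179.2]
orientation: [-0.0, -0.048, 0.999, -0.0]
ft_force: [-4.0, -0.2, 6.4]
finger_gap: 13.8
finger_force: 30.0
```

Request:
move_arm(
  rows=[
    [[0, 0, 0, 0, 0, 0, 18], [0, 0, 0, 0, 0, 0, 28], [0, 0, 0, 0, 0, 0, 45], [0, 0, 0, 0, 0, 20, 60], [0, 0, 0, 0, 0, 45, 75], [0, 0, 0, -8.9, -41.5, 8, 80], [0, 0, 0, -8.9, -41.5, 0, 80], [0, 0, 0, -8.9, -41.5, 0, 80], [0, 0, 0, -8.9, -41.5, 0, 80], [0, 0, 0, -8.9, -41.5, 0, 80], [0, 0, 0, -8.8, -41.5, 0, 80], [0, 0, 0, 0, 0, -40, 80], [0, 0, 0, 0, 0, -20, 80], [0, 0, 0, 0, 0, 0, 80]],
  ],
)

```text
t: 18.2
eef_pos: [426.5, -255.6, 190.5]
orientation: [-0.001, -0.048, 0.999, 0.001]
ft_force: [-0.2, 0.6, 0.3]
finger_gap: 80.1
finger_force: 0.0
```

```bash
python3 - <<'E'
from h import *
st()
w=get("wrist"); s=get("scene")
for o in r.cut_out("wrist","spice_mid")[:3]: print(round(o["p"],2),o["box"],atz(w,(o["box"][0]+o["box"][2])/2,(o["box"][1]+o["box"][3])/2,111))
im=np.hstack([cv2.resize(w["img"],(480,300)),cv2.resize(s["img"][150:300,230:380],(300,300))]);cv2.imwrite("pics/g4.png",im[:,:,::-1])
E
```

```text
t 18.2 tcp [ 426.5 -255.6  190.5] yawY 95.53 z [-0.002  0.002 -1.   ] gap 80.1 F [-0.2  0.6  0.3] grip 0.0 j [ 0.99  0.43 -0.76  2.08  0.42  0.79  1.64]
0.9 [298.8, 167.5, 341.9, 222.5] [ 419.61756568 -258.07651195  111.        ]
0.83 [389.1, 190.3, 451.9, 248.3] [ 434.72934329 -157.2871961   111.        ]
```

View pics/g4.png

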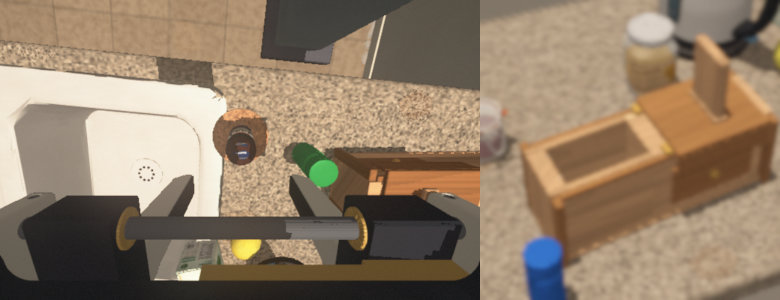

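Request:
move_arm(
  rows=[
    [[0, 0, 0, 0, 0, -30, 65], [0, 0, 0, 0, 0, -50, 65], [0, 0, 0, 0, 0, -30, 65], [0, 0, 0, 0, 0, -7, 65], [0, 0, 0, 0, 0, 0, 65], [0, 0, 0, 0, 0, 0, 50], [0, 0, 0, 0, 0, 0, 42], [0, 0, 0, 0, 0, 0, 30], [0, 0, 0, 0, 0, 0, 30], [0, 0, 0, 0, 0, 0, 30]],
  ],
)

```text
t: 19.6
eef_pos: [427.5, -256.3, 75.2]
orientation: [0.0, -0.048, 0.999, -0.0]
ft_force: [-0.3, -1.2, 7.1]
finger_gap: 39.7
finger_force: 30.0
```

Request:
move_arm(
  rows=[
    [[0, 0, 0, 0, 0, 8, 30], [0, 0, 0, 0, 0, 45, 30], [0, 0, 0, 0, 0, 55, 30], [0, 0, 0, 0, 0, 55, 30], [0, 0, 0, 0, 0, 55, 30], [0, 0, 0, 0, 0, 20, 30], [0, 0, 0, 4.33, 44.2, 0, 30], [0, 0, 0, 4.33, 44.2, 0, 30], [0, 0, 0, 4.33, 44.2, 0, 30], [0, 0, 0, 4.33, 44.2, 0, 30], [0, 0, 0, 4.33, 44.2, 0, 30], [0, 0, 0, 4.33, 44.2, 0, 30], [0, 0, 0, 4.33, 44.2, 0, 30], [0, 0, 0, 4.33, 44.2, 0, 30], [0, 0, 0, 4.33, 44.2, 0, 30], [0, 0, 0, 0, 0, 0, 30], [0, 0, 0, 0, 0, 0, 30], [0, 0, 0, 0, 0, 0, 30]],
  ],
)

```text
t: 21.85
eef_pos: [466.0, 140.4, 312.5]
orientation: [-0.0, -0.047, 0.999, -0.0]
ft_force: [0.6, -0.1, -0.8]
finger_gap: 39.9
finger_force: 30.0
```

```bash
python3 - <<'E'
from h import *
st()
w=get("wrist")
cv2.imwrite("pics/g5.png",cv2.resize(w["img"][100:280,180:480],(800,480),interpolation=cv2.INTER_CUBIC)[:,:,::-1])
O=np.array([466.6,141.9]);u=np.array([.9956,.094]);v=np.array([-.094,.9956])
for x,y in((-31,-54),(31,-54),(-31,54),(31,54)):
    p=O+x*u+y*v;a=proj(w,[*p,117]);print(((a[0]-180)*800/300,(a[1]-100)*480/180))
E
```

```text
t 21.85 tcp [466.  140.4 312.5] yawY 95.41 z [-0.    -0.001 -1.   ] gap 39.9 F [ 0.6 -0.1 -0.8] grip 29.998987913131714 j [ 0.37  0.3  -0.98  1.94  0.29  1.05  0.92]
(np.float64(274.7445476968154), np.float64(151.23137503189128))
(np.float64(279.0482037846767), np.float64(270.709688592617))
(np.float64(490.71971493654206), np.float64(151.33377227704318))
(np.float64(485.9853892659656), np.float64(270.86350362756343))
```

View pics/g5.png

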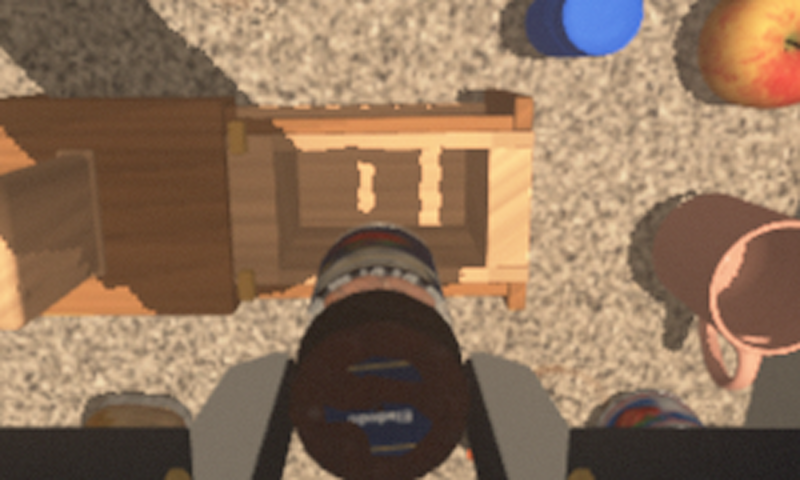

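Request:
move_arm(
  rows=[
    [[0, 0, 0, 0.5, 1.5, -40, 30], [0, 0, 0, 0, 0, -50, 30], [0, 0, 0, 0, 0, -30, 30], [0, 0, 0, 0, 0, -12, 30], [0, 0, 0, 0, 0, -12, 30], [0, 0, 0, 0, 0, 0, 30]],
  ],
)

```text
t: 22.65
eef_pos: [466.8, 143.2, 168.7]
orientation: [0.0, -0.048, 0.999, -0.0]
ft_force: [-0.8, -0.6, -0.4]
finger_gap: 39.7
finger_force: 30.0
```

```bash
python3 - <<'E'
from h import *
st()
E
```

```text
t 22.65 tcp [466.8 143.2 168.7] yawY 95.5 z [ 0. -0. -1.] gap 39.7 F [-0.8 -0.6 -0.4] grip 29.999124705791473 j [ 0.2   0.47 -0.85  2.12  0.52  0.76  0.69]
```

Request:
move_arm(
  rows=[
    [[0, 0, 0, 0, -0.5, -20, 30], [0, 0, 0, 0, 0, -20, 30], [0, 0, 0, 0, 0, -20, 30], [0, 0, 0, 0, 0, -15, 30], [0, 0, 0, 0, 0, -9, 30], [0, 0, 0, 0, 0, -4, 30], [0, 0, 0, 0, 0, 0, 30]],
  ],
)

```text
t: 23.52
eef_pos: [466.7, 143.0, 80.8]
orientation: [0.0, -0.048, 0.999, 0.0]
ft_force: [-0.6, 0.6, -2.0]
finger_gap: 39.6
finger_force: 30.0
```

Request:
move_arm(
  rows=[
    [[0, 0, 0, 0, 0, -1.5, 30], [0, 0, 0, 0, 0, -1, 30], [0, 0, 0, 0, 0, -0.7, 30], [0, 0, 0, 0, 0, 0, 30]],
  ],
)

```text
t: 24.02
eef_pos: [466.7, 142.8, 77.4]
orientation: [0.0, -0.048, 0.999, 0.0]
ft_force: [0.2, 0.6, -1.1]
finger_gap: 40.4
finger_force: 30.0
```

Request:
move_arm(
  rows=[
    [[0, 0, 0, 0, 0, -0.5, 30], [0, 0, 0, 0, 0, 0, 30]],
  ],
)

```text
t: 24.28
eef_pos: [466.8, 142.9, 77.2]
orientation: [0.0, -0.048, 0.999, -0.0]
ft_force: [-0.1, -1.1, 4.3]
finger_gap: 39.7
finger_force: 30.0
```

Request:
move_arm(
  rows=[
    [[0, 0, 0, 0, 0, 0, 45], [0, 0, 0, 0, 0, 0, 55], [0, 0, 0, 0, 0, 0, 60], [0, 0, 0, 0, 0, 0, 60], [0, 0, 0, 0, 0, 15, 60], [0, 0, 0, 0, 0, 40, 60], [0, 0, 0, 0, 0, 50, 60], [0, 0, 0, 0, 0, 50, 60], [0, 0, 0, 0, 0, 20, 60], [0, 0, 0, 2.7, -30, 0, 60], [0, 0, 0, 2.7, -30, 0, 60], [0, 0, 0, 2.7, -30, 0, 60], [0, 0, 0, 2.7, -30, 0, 60], [0, 0, 0, 2.7, -30, 0, 60], [0, 0, 0, 0, 0, 0, 60], [0, 0, 0, 0, 0, 0, 60]],
  ],
)

```text
t: 26.28
eef_pos: [480.0, -6.5, 252.6]
orientation: [0.0, -0.048, 0.999, 0.0]
ft_force: [0.9, -0.2, 0.5]
finger_gap: 60.1
finger_force: 0.0
```

```bash
python3 - <<'E'
from h import *
st()
w=get("wrist"); s=get("scene"); q=get("side")
for n in("wrist","side","scene"):
  for o in r.cut_out(n,"spice_mid")[:4]: print(n,round(o["p"],2),o["box"])
im=np.hstack([cv2.resize(w["img"][60:300,160:480],(400,300)),cv2.resize(q["img"][160:280,200:360],(400,300))]);cv2.imwrite("pics/g6.png",im[:,:,::-1])
E
```

```text
t 26.27 tcp [480.   -6.5 252.6] yawY 95.53 z [ 0.001  0.    -1.   ] gap 60.1 F [ 0.9 -0.2  0.5] grip 0.0 j [ 0.62  0.36 -0.95  2.04  0.37  0.92  1.15]
wrist 0.91 [192.0, 129.5, 245.8, 166.8]
wrist 0.89 [408.7, 164.5, 467.3, 207.1]
wrist 0.65 [482.1, 83.5, 571.8, 123.3]
side 0.73 [265.1, 213.7, 282.2, 232.7]
side 0.69 [368.6, 211.2, 384.9, 237.9]
side 0.6 [228.8, 257.7, 253.3, 280.2]
side 0.48 [183.4, 172.6, 218.2, 210.0]
scene 0.93 [382.4, 200.0, 402.4, 238.0]
scene 0.82 [249.7, 268.4, 274.7, 310.5]
scene 0.6 [276.1, 220.1, 298.9, 240.6]
scene 0.18 [251.2, 186.8, 375.7, 283.2]
```

View pics/g6.png

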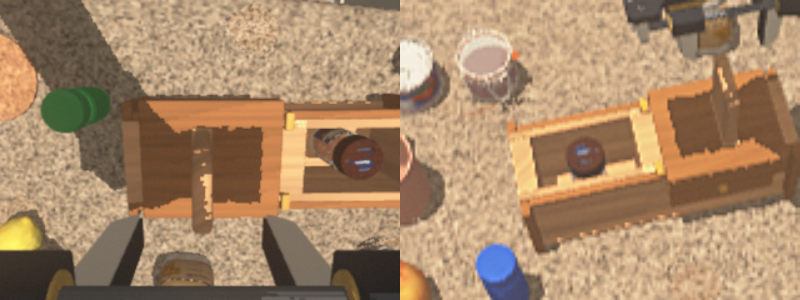

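The jar stands upright in the bay (side pixel ~274,222) and the lid lies flat. Gripping the handle again.

Request:
move_arm(
  rows=[
    [[0, 0, 0, 0, 0, -30, 50], [0, 0, 0, 0, 0, -30, 50], [0, 0, 0, 0, 0, -13, 50], [0, 0, 0, 0, 0, 0, 50], [0, 0, 0, 0, 0, 0, 30], [0, 0, 0, 0, 0, 0, 20], [0, 0, 0, 0, 0, 0, 10], [0, 0, 0, 0, 0, 0, 5], [0, 0, 0, 0, 0, 0, 5], [0, 0, 0, 0, 0, 4, 5], [0, 0, 0, 0, 0, 5, 5], [0, 0, 0, 0, 0, 4, 5], [0, 0, 0, 0, 0, 0, 5]],
  ],
)

```text
t: 28.2
eef_pos: [480.2, -7.2, 192.2]
orientation: [0.0, -0.048, 0.999, -0.0]
ft_force: [0.0, -0.2, -3.2]
finger_gap: 14.1
finger_force: 30.0
```

```bash
python3 - <<'E'
from h import *
st()
E
```

```text
t 28.2 tcp [480.2  -7.2 192.2] yawY 95.5 z [ 0. -0. -1.] gap 14.1 F [ 0.  -0.2 -3.2] grip 29.99609112739563 j [ 0.55  0.43 -0.88  2.11  0.47  0.8   1.04]
```

Request:
move_arm(
  rows=[
    [[0, 0, 0, -1.0, 10.7, 0, 5], [0, 0, 0, -1.4, 15, 0, 5], [0, 0, 0, -1.5, 16, 0, 5], [0, 0, 0, -1.5, 16, 0, 5], [0, 0, 0, -1.5, 16, 0, 5], [0, 0, 0, -1.5, 16, 0, 5], [0, 0, 0, -1.5, 16, 0, 5], [0, 0, 0, -1.4, 15, 0, 5], [0, 0, 0, -1.0, 11, 0, 5], [0, 0, 0, -0.7, 7, 0, 5], [0, 0, 0, -0.3, 3, 0, 5], [0, 0, 0, 0, 0, 0, 5], [0, 0, 0, 0, 0, 0, 5]],
  ],
)

```text
t: 29.82
eef_pos: [466.9, 134.0, 191.8]
orientation: [-0.0, -0.048, 0.999, -0.0]
ft_force: [0.3, -0.7, -2.4]
finger_gap: 13.8
finger_force: 30.0
```

```bash
python3 - <<'E'
from h import *
st()
E
```

```text
t 29.82 tcp [466.9 134.  191.8] yawY 95.47 z [-0. -0. -1.] gap 13.8 F [ 0.3 -0.7 -2.4] grip 29.99623954296112 j [ 0.25  0.44 -0.88  2.1   0.47  0.8   0.75]
```

Request:
move_arm(
  rows=[
    [[0, 0, 0, -0.1, 1, -4, 5], [0, 0, 0, 0, 0, -4, 5], [0, 0, 0, 0, 0, -3, 5], [0, 0, 0, 0, 0, -1.3, 5], [0, 0, 0, 0, 0, -0.5, 5], [0, 0, 0, 0, 0, 0, 5]],
  ],
)

```text
t: 30.58
eef_pos: [466.6, 135.4, 179.1]
orientation: [-0.0, -0.048, 0.999, -0.0]
ft_force: [-0.2, -1.5, -1.1]
finger_gap: 14.0
finger_force: 30.0
```

```bash
python3 - <<'E'
from h import *
st()
E
```

```text
t 30.57 tcp [466.6 135.4 179.1] yawY 95.51 z [-0. -0. -1.] gap 14.0 F [-0.2 -1.5 -1.1] grip 29.9999338388443 j [ 0.23  0.46 -0.86  2.12  0.5   0.78  0.72]
```

Request:
move_arm(
  rows=[
    [[0, 0, 0, 0, 0, -0.4, 5], [0, 0, 0, 0.1, -1, 0, 5], [0, 0, 0, 0.1, -1, 0, 5], [0, 0, 0, 0, 0, 0, 5]],
  ],
)

```text
t: 31.08
eef_pos: [467.1, 134.9, 179.2]
orientation: [0.001, -0.048, 0.999, 0.001]
ft_force: [-3.9, 4.3, 5.2]
finger_gap: 13.9
finger_force: 30.0
```

Request:
move_arm(
  rows=[
    [[0, 0, 0, 0.1, -1, 0.2, 5], [0, 0, 0, 0, 0, 0, 5]],
  ],
)

```text
t: 31.32
eef_pos: [467.6, 133.1, 179.2]
orientation: [0.001, -0.048, 0.999, 0.001]
ft_force: [-1.8, 3.4, 3.8]
finger_gap: 13.8
finger_force: 30.0
```

Sliding by friction, not yet at the bumps; continuing the same pull.

Request:
move_arm(
  rows=[
    [[0, 0, 0, 0.1, -1, 0, 5], [0, 0, 0, 0.1, -0.5, 0, 5], [0, 0, 0, 0, 0, 0, 5]],
  ],
)

```text
t: 31.7
eef_pos: [467.7, 131.7, 179.2]
orientation: [0.001, -0.048, 0.999, 0.001]
ft_force: [-1.7, 5.2, 4.3]
finger_gap: 13.8
finger_force: 30.0
```

Request:
move_arm(
  rows=[
    [[0, 0, 0, 0, -0.5, 0, 5], [0, 0, 0, 0, -0.5, 0, 5], [0, 0, 0, 0, 0, 0, 5]],
  ],
)

```text
t: 32.08
eef_pos: [467.8, 130.8, 179.2]
orientation: [0.001, -0.048, 0.999, 0.001]
ft_force: [-1.4, 5.4, 4.4]
finger_gap: 13.4
finger_force: 30.0
```

Request:
move_arm(
  rows=[
    [[0, 0, 0, 0, -0.6, 0, 5], [0, 0, 0, 0, -0.6, 0, 5], [0, 0, 0, 0, 0, 0, 5]],
  ],
)

```text
t: 32.45
eef_pos: [467.8, 130.4, 179.4]
orientation: [0.001, -0.048, 0.999, 0.001]
ft_force: [-1.2, 7.2, 5.5]
finger_gap: 13.6
finger_force: 30.0
```

Request:
move_arm(
  rows=[
    [[0, 0, 0, 0, -0.5, 0, 5], [0, 0, 0, 0, -0.4, 0, 5], [0, 0, 0, 0, 0, 0, 5], [0, 0, 0, 0, 0, 0, 5]],
  ],
)

```text
t: 32.95
eef_pos: [467.9, 130.2, 179.6]
orientation: [0.001, -0.049, 0.999, 0.002]
ft_force: [-2.4, 8.8, 6.4]
finger_gap: 13.9
finger_force: 30.0
```

```bash
python3 - <<'E'
from h import *
st()
E
```

```text
t 32.95 tcp [467.9 130.2 179.6] yawY 95.57 z [ 0.002  0.003 -1.   ] gap 13.9 F [-2.4  8.8  6.4] grip 30.044200122356415 j [ 0.25  0.45 -0.86  2.12  0.49  0.77  0.74]
```

Request:
move_arm(
  rows=[
    [[0, 0, 0, 0, -0.5, 0, 5], [0, 0, 0, 0, -0.4, 0, 5], [0, 0, 0, 0, 0, 0, 5], [0, 0, 0, 0, 0, 0, 5]],
  ],
)

```text
t: 33.45
eef_pos: [467.8, 129.8, 179.7]
orientation: [0.001, -0.049, 0.999, 0.002]
ft_force: [-2.7, 10.0, 7.6]
finger_gap: 13.7
finger_force: 30.1
```

Request:
move_arm(
  rows=[
    [[0, 0, 0, 0, 1.5, 0, 5], [0, 0, 0, 0, 1.5, 0, 5], [0, 0, 0, 0, 0.3, 0, 5], [0, 0, 0, 0, 0, 0, 5]],
  ],
)

```text
t: 33.95
eef_pos: [467.7, 130.7, 179.2]
orientation: [0.0, -0.048, 0.999, 0.0]
ft_force: [-1.0, 5.5, 4.2]
finger_gap: 13.6
finger_force: 30.0
```

Request:
move_arm(
  rows=[
    [[0, 0, 0, 0, 0.8, 0.3, 5], [0, 0, 0, 0, 0, 0, 14], [0, 0, 0, 0, 0, 0, 20], [0, 0, 0, 0, 0, 0, 30], [0, 0, 0, 0, 0, 0, 45], [0, 0, 0, 0, 0, 0, 50], [0, 0, 0, 0, 0, 20, 50], [0, 0, 0, 0, 0, 40, 50], [0, 0, 0, 0, 0, 50, 50], [0, 0, 0, 0, 0, 50, 50], [0, 0, 0, 0, 0, 0, 50], [0, 0, 0, 0, 0, 0, 50]],
  ],
)

```text
t: 35.45
eef_pos: [466.9, 130.6, 338.6]
orientation: [-0.0, -0.048, 0.999, -0.0]
ft_force: [-0.1, -0.6, -0.6]
finger_gap: 50.2
finger_force: 0.0
```

```bash
python3 - <<'E'
from h import *
st()
w=get("wrist"); s=get("scene"); q=get("side")
im=np.hstack([cv2.resize(w["img"][60:300,160:480],(400,300)),cv2.resize(s["img"][160:310,200:400],(400,300))]);cv2.imwrite("pics/g7.png",im[:,:,::-1])
E
```

```text
t 35.45 tcp [466.9 130.6 338.6] yawY 95.48 z [-0.    -0.001 -1.   ] gap 50.2 F [-0.1 -0.6 -0.6] grip 0.0 j [ 0.41  0.27 -1.    1.9   0.26  1.1   0.98]
```

View pics/g7.png

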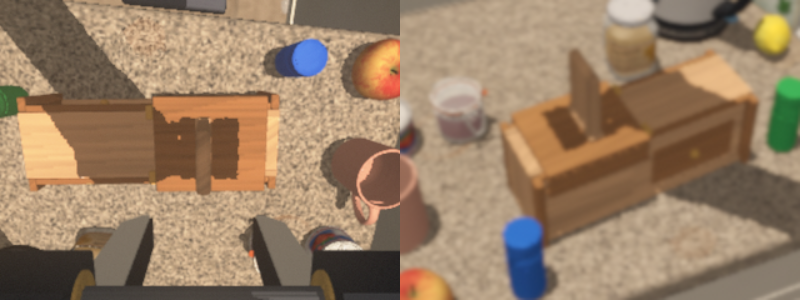

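The lid lies flat over the bay, against the bumps (left edge at wrist crop 153,140), and the bystanders are undisturbed. Handing in.

```bash
python3 -c "
from cell import r
print(r.hand_in())"
```

```text
the job is handed in; nothing more can be done
None
```

The job is done and handed in at about 35 s of the 72 s allowed: the jar stands upright in the bay, the lid lies flat over it, and the bumps held against a single tug of about 10 N on the handle.

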